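Clear the vice and aim the work light

TASK

The green tin lying on the work in the red vice is in the way: stack it squarely on top of the two matching green tins, long side along long side. Turn and tilt the yellow work light by its orange ball handle so that it points straight at the middle of the top of the silver block in that vice. Leave the tin column standing where it is and the other things on the bench alone.

Things in the scene. Friction and masses are not known exactly. Their poses are not given: they have to be found in the camera images.
- tin: loose closed green tin with a yellow panel on its lid and a thin steel band: 56 (x) x 110 (y) x 40 mm high, about 0.35 kg, at first lying flat on the silver block in the vice, its underside 145 mm above the bench. Origin: centre of its underside, z up, y along its long side
- tin_low: the bottom tin of the column, same size, standing on the bench; origin at the centre of its underside. The column may stand at the near or the far place at the bench's left
- tin_mid: the second tin of the column, same size, loose on tin_low; origin at the centre of its underside (40 mm above the bench), its top is at 80 mm. The tin from the vice goes on it
- work_top (a point): middle of the top face of the silver block (40 x 90 mm, 145 mm above the bench) clamped in the red vice; the jaws beside it are 130 mm high and 110 mm wide, and reach 72 mm either way from the block's middle, across the block. x is the vice's screw axis (crank bar towards -x), y the block's long side. The vice is bolted down; the other two red vices at the bench's far corners are empty
- lamp: fixed foot of the work light: a dark disc of 150 mm across with a column; origin at the centre of its underside
- lamp_pivot (a point): where the light's swivel axis (vertical) and tilt axis (level) cross, 260 mm above the bench. Ball handle, pivot and lens lie on one straight line: the beam's axis. It does not move
- lamp_lens (a point): centre of the lens of the yellow lamp head, 65 mm ahead of the pivot, black rim 96 mm across; its x axis is the direction of the beam, y the tilt axis. The fork's arms stand 60 mm to either side of the pivot
- lamp_knob (a point): centre of the orange ball handle, 36 mm across, on a 12 mm rod behind the lamp head, 130 mm behind the pivot (x axis = beam). Taken from above, fingers either side of the rod, it moves the head both ways; the stiff joints stay where they are left (about 2 N at the ball)
- lamp_swivel (a joint): swivel angle of the lamp about the vertical, rad, growing anticlockwise seen from above, -1.7 to 1.7
- lamp_tilt (a joint): tilt of the beam below level, rad (positive = lens down, ball up), -0.5 to 1.0
- wood_box: loose closed wooden box 110 x 80 x 60 mm, a bystander, at the place at the bench's left that the column does not take; origin under its centre
- hammer: loose hammer, 260 mm long, a bystander
- oil_bottle: loose oil bottle, 60 mm across, 130 mm high, a bystander
- pipe: loose upright steel pipe, 56 mm across, 120 mm high, a bystander
- file: loose file, about 270 mm long with its red handle, 22 mm high, lying on the bench between lamp and vice, a bystander
Things that resemble listed ones, but are neither listed nor needed, are in the scene too. Leave any pink or purple look-alike of the tin alone.

How it is judged:
At the end, for the whole second after the job is handed in: Beam axis within 30 mm, sideways and in height, of the middle of the block's top, lamp at rest; the tin rests level on the second tin, centred within 14 mm each way and turned under 0.2 rad; the two tins below still stand level on one another within 16 mm and 0.2 rad (y of work_top in the frame of lamp_lens between -0.03 and 0.03 m and z of work_top in the frame of lamp_lens between -0.03 and 0.03 m and x of work_top in the frame of lamp_lens above 0.08 m and velocity of joint lamp_swivel between -0.05 and 0.05 rad/s and velocity of joint lamp_tilt between -0.05 and 0.05 rad/s and x of tin in the frame of tin_mid between -0.014 and 0.014 m and y of tin in the frame of tin_mid between -0.014 and 0.014 m and z of tin in the frame of tin_mid between 0.034 and 0.046 m and angle between the x axis of tin and the x axis of tin_mid, either way round below 0.2 rad and angle between each of tin, tin_mid's own z axis and vertical below 0.1 rad and horizontal distance between tin_mid and tin_low below 0.016 m and height (world z) of tin_mid above 0.034 m and angle between the x axis of tin_mid and the x axis of tin_low, either way round below 0.2 rad and linear speed of tin below 0.02 m/s); the robot touches nothing.
It fails at once if a bystander (wooden box, hammer, bottle, pipe, file) is moved by more than 30 mm (distance of any of wood_box, hammer, oil_bottle, pipe, file from where it was at the start of the episode above 0.03 m).
It fails at once if the column's bottom tin is moved by more than 30 mm (distance of tin_low from where it was at the start of the episode above 0.03 m).
It also fails if it takes over 48 s, if anything falls off the work surface, if the arm or the gripper's body presses on something with over 40 N, if the wrist force passes 120 N, or if a joint passes its speed limit or range.

ROBOT

A 7-joint arm with a two-finger parallel gripper is mounted at the origin on the work surface. World frame = base frame: x ahead of the robot, y to its left, z up, the work surface at z = 0. Lengths are in m, angles in rad, forces in N, time in s.
With the tool pointing down it reaches from about 0.4 to 0.85 m from the base axis. Payload 4.5 kg.
Tool frame: the origin (TCP) lies at the very end of the fingers, on their centre line; the grasp point (between the pads) lies 19 mm behind it; z points along the fingers, y is the line along which they close (so a half turn about z gives the same grasp; the last joint's range is limited). The gripper opens to 88 mm and grips with 3 to 60 N. Pads are 18 mm wide; open, the fingers measure 123 mm over their backs; the gripper's body (75 mm by 187 mm) begins 45 mm behind the grasp point.
Start: joints at [-1.257, 0.689, -0.195, 1.565, 0.157, 0.902, -0.215], TCP at [0.173, 0.601, 0.239] pointing down, gripper open.
Joint ranges: [-3.01, 3.01], [-0.46, 2.08], [-1.47, 1.51], [0.13, 2.56], [-1, 4.14], [0.04, 2.09], [-2.66, 2.66]. Speed limits (rad/s): [2.57, 2.57, 3.14, 3.14, 3.14, 3.14, 3.14].

INTERFACE

Orientations are given as a unit quaternion [x, y, z, w].
In Python, from plant import r gives the robot as it stands. The module is installed in compiled form; this text tells all that it offers.
- The arm moves only by the shell command python3 -m pendant 'ROWS' [FORCE]. ROWS is JSON, one flat list of numbers, 7 for each row, row after row: the opening, from 0 (shut) to 1 (fully open), then the shift along the tool's x, y, z scaled (see below), then the turn, a rotation vector about the tool's x, y, z scaled (see below). A call has 1 to 12 rows; each row is the pose to reach, as a shift and turn from the pose commanded when the call began, along the tool's axes at that moment; what a row does not reach only later rows make up. The controller multiplies each number of a shift by 0.15 m and each number of a turn by pi/2 rad. A row lasts 1/10 s, in which the tool goes at most 50 mm and 8.59 degrees, less where a joint would pass 70% of its speed; a pose out of reach is approached as far as the arm can. A call with a number of a shift or a turn outside -1 to 1 is refused whole. A call with a gripper value outside its range is refused whole. The fingers move at their own pace and stop on an object; FORCE is the grip in N (left out, the last holds). Time passes only in rows, so rows that repeat a pose let the fingers close. It gives the time, the measured TCP pose, the force, the opening and the grip force at its end, in the units of the state.
- r.get_state(): the state, without advancing time (a new reading comes with each control period).
- r.snapshot(name): name is "side" or "top"; returns a dict with "img" (480x640x3 uint8, red, green, blue), "mtx" (3x3 intrinsics, pixels), "cam_to_world" (4x4, takes a point from camera to world coordinates). Camera axes: x right, y up, looking along -z (the intrinsics and any distortion apply to the point x, -y, -z); pixel columns grow to the right and rows downward; lengths in m; the calibration is good to about 2 mm. A picture is of the moment at which its call begins. There is no depth.
- r.finish_job(): hands the job in; it is judged then, once.
The state is a dict: "clock": time; "q": joint angles; "qd": joint speeds; "joint_torque": joint torques, N m; "tool_pos": TCP position; "eef_rot": TCP orientation; "contact_force": force on the tool from outside, world axes, zero at the start; "moment": the same for the moment, N m; "opening": opening from 0.0 (shut) to 1.0 (fully open); "finger_force": force on a finger pad.
Only numpy, scipy, OpenCV 4.12 (cv2) and the standard library are available. Lean on these libraries where they do the work, as an engineer would, in place of code of your own. Each camera call takes 0.05 s, during which the arm holds its last target. There are 200 camera calls.

## Working session

There is one attempt and no reset: what is moved stays moved. The work goes in short steps, Python scripts to look and compute and a shell command to move; the robot and the scene stay as the last step left them, time stands still between calls to the robot, and variables do not carry over. Pictures are saved under pics/ and viewed, at most 10 in all, crops included, and the job is handed in when it is done.

```bash
mkdir -p pics; python3 - <<'E'
from plant import r
import cv2,numpy as np
for n in("side","top"):
    s=r.snapshot(n); cv2.imwrite(f"pics/{n}0.png",s["img"][:,:,::-1]); print(n,s["mtx"].round(1).tolist(),s["cam_to_world"].round(4).tolist(),[k for k in s])
st=r.get_state(); print(st["tool_pos"],st["eef_rot"],st["opening"],st["clock"])
E
```

```text
side [[473.5, 0.0, 319.7], [0.0, 473.5, 246.6], [0.0, 0.0, 1.0]] [[-0.9843, 0.118, -0.1316, 0.4476], [-0.1767, -0.6378, 0.7496, 0.7366], [0.0045, 0.7611, 0.6487, 0.8328], [0.0, 0.0, 0.0, 1.0]] ['img', 'mtx', 'cam_to_world']
top [[589.3, 0.0, 319.1], [0.0, 589.3, 239.0], [0.0, 0.0, 1.0]] [[0.0275, 0.9911, -0.1301, 0.4377], [-0.9996, 0.028, 0.002, -0.0145], [0.0057, 0.13, 0.9915, 1.3578], [0.0, 0.0, 0.0, 1.0]] ['img', 'mtx', 'cam_to_world']
[0.17250046 0.60014619 0.2379997 ] [ 1.39425381e-01  9.90232252e-01 -8.03897344e-04 -5.93738041e-05] 0.9991322949988374 0.1
```

View pics/side0.png

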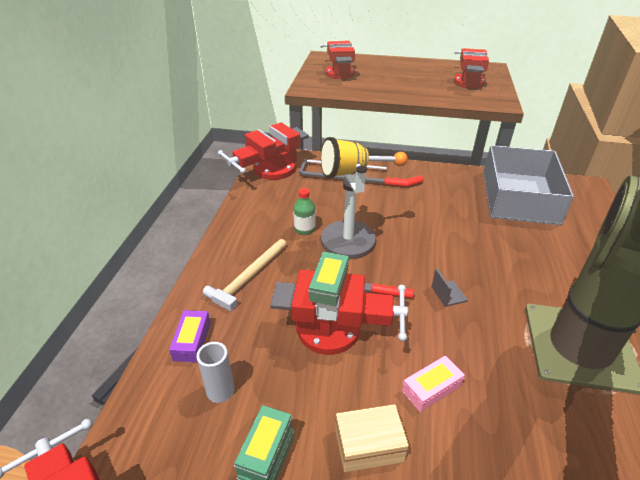

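View pics/top0.png

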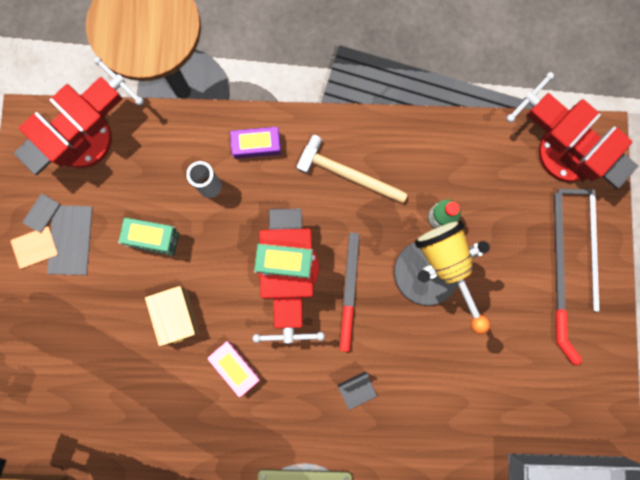

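The side view shows the green tin on the vice at (328,279), the green column at (265,448) beside the wooden box at (372,437), and the lamp ball at (400,158). In the top view the tin is at (284,261), the column at (148,236), the ball at (481,324) and the file at (349,292). The pink tin at (234,369) and purple tin at (255,141) are look-alikes; the two green ones fit the description. I'll check this in one enlarged crop.

```bash
cat > h.py <<'E'
import numpy as np,cv2
from plant import r
from scipy.spatial.transform import Rotation as R
def ray(s,uv):
    K=s["mtx"];T=s["cam_to_world"]
    d=T[:3,:3]@np.array([(uv[0]-K[0,2])/K[0,0],-(uv[1]-K[1,2])/K[1,1],-1]); return T[:3,3],d/np.linalg.norm(d)
def atz(s,uv,z):
    o,d=ray(s,uv); return o+d*(z-o[2])/d[2]
def tri(*p):
    A=0;b=0
    for s,uv in p:
        o,d=ray(s,uv);M=np.eye(3)-np.outer(d,d);A=A+M;b=b+M@o
    return np.linalg.solve(A,b)
def proj(s,P):
    T=np.linalg.inv(s["cam_to_world"]);p=T[:3,:3]@P+T[:3,3];K=s["mtx"]
    return np.array([K[0,0]*p[0]/-p[2]+K[0,2],-K[1,1]*p[1]/-p[2]+K[1,2]])
def blob(s,near,lo,hi,rad=40):
    h=cv2.cvtColor(s["img"],cv2.COLOR_RGB2HSV);m=cv2.inRange(h,lo,hi)
    n,l,st,c=cv2.connectedComponentsWithStats(m)
    k=[i for i in range(1,n) if st[i,4]>25 and np.hypot(*(c[i]-near))<rad]
    i=max(k,key=lambda i:st[i,4]); cs,_=cv2.findContours((l==i).astype('u1'),0,2)
    return c[i],cs[0][:,0],st[i,4]
YEL=((22,150,120),(34,255,255));ORG=((8,170,120),(17,255,255))
def panel(s,near,z,**k):
    c,cs,a=blob(s,near,*YEL,**k)
    w=np.array([atz(s,p,z)[:2] for p in cs.astype(float)])*1000
    (x,y),(a,b),an=cv2.minAreaRect(w.astype(np.float32))
    if a<b: an+=90
    return c.round(1),np.array([x,y]).round(1),np.round([a,b],1),(an+90)%180-90  # long-axis angle deg
E
python3 - <<'E'
from h import *
S=r.snapshot("side");T=r.snapshot("top")
for n,s,p,z in(("tinT",T,(284,261),.185),("tinS",S,(328,270),.185),("colT",T,(148,234),.08),("colS",S,(265,440),.08)): print(n,*panel(s,p,z,rad=20))
a=blob(T,(481,324),*ORG);b=blob(S,(400,158),*ORG);print("ball",a[0],a[2],b[0],b[2],tri((T,a[0]),(S,b[0])))
im=T["img"][:,:,::-1]
c=np.vstack([np.hstack([cv2.resize(im[195:295,110:240],None,fx=3,fy=3,interpolation=2),cv2.resize(im[195:295,230:360],None,fx=3,fy=3,interpolation=2)]),
 np.hstack([cv2.resize(im[220:320,390:520][:,:],None,fx=3,fy=3,interpolation=2),cv2.resize(S["img"][120:220,300:430,::-1],None,fx=3,fy=3,interpolation=2)])])
cv2.imwrite("pics/crop1.png",c)
E
```

```text
Traceback (most recent call last):
  File "h.py", line 25, in panel
    c,cs,a=blob(s,near,*YEL,**k)
           ~~~~^^^^^^^^^^^^^^^^^
  File "h.py", line 21, in blob
    i=max(k,key=lambda i:st[i,4]); cs,_=cv2.findContours((l==i).astype('u1'),0,2)
ValueError: max() iterable argument is empty
```

```bash
python3 - <<'E'
import cv2
for n,ps in(("top",[(284,261),(148,234),(481,324)]),("side",[(328,270),(265,440),(400,158)])):
    h=cv2.cvtColor(cv2.imread(f"pics/{n}0.png"),cv2.COLOR_BGR2HSV)
    print([h[y,x].tolist() for x,y in ps])
E
```

```text
[[30, 116, 255], [30, 108, 255], [23, 138, 255]]
[[29, 162, 255], [29, 164, 255], [18, 162, 255]]
```

```bash
sed -i 's/^YEL=.*/YEL=((25,90,200),(35,255,255));ORG=((6,120,170),(24,255,255))/' h.py
cat > m.py <<'E'
from h import *
S=r.snapshot("side");T=r.snapshot("top")
for n,s,p,z in(("tinT",T,(284,261),.185),("tinS",S,(328,270),.185),("colT",T,(148,234),.08),("colS",S,(265,440),.08)): print(n,*panel(s,p,z,rad=20))
a=blob(T,(481,324),*ORG,rad=15);b=blob(S,(400,158),*ORG,rad=15);print("ball",a[0],a[2],b[0],b[2],tri((T,a[0]),(S,b[0])))
im=T["img"][:,:,::-1]
c=np.vstack([np.hstack([cv2.resize(im[195:295,110:240],None,fx=3,fy=3,interpolation=2),cv2.resize(im[195:295,230:360],None,fx=3,fy=3,interpolation=2)]),
 np.hstack([cv2.resize(im[220:320,390:520][:,:],None,fx=3,fy=3,interpolation=2),cv2.resize(S["img"][120:220,300:430,::-1],None,fx=3,fy=3,interpolation=2)])])
cv2.imwrite("pics/crop1.png",c)
E
python3 m.py
```

```text
tinT [282.8 259.9] [547.5  54.3] [70.8 35. ] 85.2546157836914
tinS [328.9 270.7] [547.9  56.3] [71.8 34.5] 85.70928192138672
colT [145.1 233.8] [605.9 363.3] [69.6 33.3] 81.55671691894531
colS [263.1 437.7] [606.  364.3] [71.  34.7] 81.36737060546875Traceback (most recent call last):
  File "m.py", line 4, in <module>
    a=blob(T,(481,324),*ORG,rad=15);b=blob(S,(400,158),*ORG,rad=15);print("ball",a[0],a[2],b[0],b[2],tri((T,a[0]),(S,b[0])))
  File "h.py", line 21, in blob
    i=max(k,key=lambda i:st[i,4]); cs,_=cv2.findContours((l==i).astype('u1'),0,2)
ValueError: max() iterable argument is empty
```

```bash
sed -i '/^a=blob/d' m.py; python3 m.py >/dev/null
```

```text
(no output)
```

View pics/crop1.png

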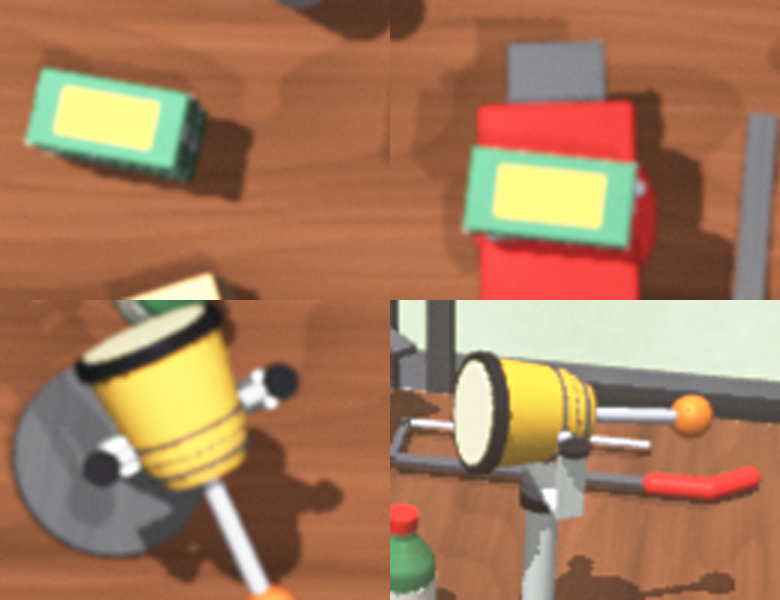

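The crop confirms both green tins: the column lid panel is at about (145,234) and the vice tin panel at (283,260), each centred on its lid. The lamp's fork caps are at (423.7,276) and (483.7,247.3) in the top view. In the side view the ball is at (401,158) and the lens at (328,157).

```bash
cat >> h.py <<'E'
def down(yaw): # tool pointing down, tool y at yaw degrees
    a=np.radians(yaw);y=np.array([np.cos(a),np.sin(a),0]);z=np.array([0,0,-1.]);return R.from_matrix(np.c_[np.cross(y,z),y,z])
def chain(wps,start=None):
    st=r.get_state();p,q=start or (st["tool_pos"],R.from_quat(st["eef_rot"]))
    for P,Q in wps:
        P=np.array(P)
        while 1:
            d=q.inv().apply(P-p)/.15;t=(q.inv()*Q).as_rotvec()/(np.pi/2)
            f=min(1,1/max(abs(d).max(),1e-9));ft=min(1,1/max(abs(t).max(),1e-9))
            print("shift",(d*f).round(3),"turn",(t*ft).round(3),"rows>=",round(max(np.linalg.norm(d*f)*3,np.linalg.norm(t*ft)*90/8.59),1))
            p=p+q.apply(d*f*.15);q=q*R.from_rotvec(t*ft*np.pi/2)
            if f==1 and ft==1:break
        print("-- at",P.round(3))
E
python3 - <<'E'
from h import *
S=r.snapshot("side");T=r.snapshot("top")
print("ball",tri((T,(481,324)),(S,(401,158.3))))
print("caps",atz(T,(423.7,276),.26),atz(T,(483.7,247.3),.26),"pivot",atz(T,(453.7,261.7),.26))
print("pipe",atz(T,(200,173),.12),"bottle",atz(T,(452,209),.13))
chain([((.5477,.055,.25),down(-4.6)),((.5477,.055,.152),down(-4.6))])
E
```

```text
ball [ 0.43050987 -0.32718824  0.23403898]
caps [ 0.51763313 -0.21370009  0.26      ] [ 0.57472354 -0.32623357  0.26      ] pivot [ 0.54598532 -0.26977137  0.26      ]
pipe [0.73572802 0.24256992 0.12      ] bottle [ 0.6707812  -0.29664589  0.13      ]
shift [-1.    -0.823 -0.022] turn [ 0.    -0.     0.873] rows>= 9.1
shift [-1.     0.813 -0.022] turn [0. 0. 0.] rows>= 3.9
shift [-1.     0.813 -0.022] turn [0. 0. 0.] rows>= 3.9
shift [-0.421  0.342 -0.009] turn [0. 0. 0.] rows>= 1.6
-- at [0.548 0.055 0.25 ]
shift [ 0.    -0.     0.653] turn [0. 0. 0.] rows>= 2.0
-- at [0.548 0.055 0.152]
```

```bash
python3 -m pendant '[1,-1,-0.823,-0.022,0,0,0.873, 1,-1,-0.823,-0.022,0,0,0.873, 1,-1,-0.823,-0.022,0,0,0.873, 1,-1,-0.823,-0.022,0,0,0.873, 1,-1,-0.823,-0.022,0,0,0.873, 1,-1,-0.823,-0.022,0,0,0.873, 1,-1,-0.823,-0.022,0,0,0.873, 1,-1,-0.823,-0.022,0,0,0.873, 1,-1,-0.823,-0.022,0,0,0.873, 1,-1,-0.823,-0.022,0,0,0.873]'
python3 -m pendant '[1,-1,0.813,-0.022,0,0,0, 1,-1,0.813,-0.022,0,0,0, 1,-1,0.813,-0.022,0,0,0, 1,-1,0.813,-0.022,0,0,0]'
python3 -m pendant '[1,-1,0.813,-0.022,0,0,0, 1,-1,0.813,-0.022,0,0,0, 1,-1,0.813,-0.022,0,0,0, 1,-1,0.813,-0.022,0,0,0]'
python3 -m pendant '[1,-0.421,0.342,-0.009,0,0,0, 1,-0.421,0.342,-0.009,0,0,0, 1,-0.421,0.342,-0.009,0,0,0, 1,-0.421,0.342,-0.009,0,0,0]'
python3 - <<'E'
from h import *
chain([((.5477,.055,.152),down(-4.6))]); st=r.get_state(); print(st["tool_pos"],st["qd"].round(2) if hasattr(st["qd"],'round') else st["qd"])
E
```

```text
clock: 1.5
tool_pos: [0.2826, 0.4408, 0.2421]
eef_rot: [0.735, 0.678, 0.0, 0.0]
contact_force: [-1.3, -0.1, 0.5]
opening: 0.998
finger_force: 0.0
clock: 1.9
tool_pos: [0.3934, 0.2792, 0.2456]
eef_rot: [0.734, 0.679, 0.0, 0.0]
contact_force: [0.3, 0.7, 0.6]
opening: 1.0
finger_force: 0.0
clock: 2.3
tool_pos: [0.5031, 0.1195, 0.2489]
eef_rot: [0.734, 0.679, 0.0, 0.0]
contact_force: [1.0, -0.7, 0.1]
opening: 1.005
finger_force: 0.0
clock: 2.7
tool_pos: [0.5477, 0.0548, 0.2498]
eef_rot: [0.735, 0.678, 0.0, -0.0]
contact_force: [-0.0, -0.1, -0.0]
opening: 1.005
finger_force: 0.0
shift [0.001 0.    0.652] turn [-0. -0.  0.] rows>= 2.0
-- at [0.548 0.055 0.152]
[0.54769201 0.054761   0.24982283] [-0.04 -0.01 -0.03  0.02 -0.01 -0.   -0.01]
```

```bash
python3 -m pendant '[1,0,0,0.4,0,0,0, 1,0,0,0.65,0,0,0, 1,0,0,0.65,0,0,0, 1,0,0,0.65,0,0,0]'
python3 -m pendant '[0,0,0,0,0,0,0, 0,0,0,0,0,0,0, 0,0,0,0,0,0,0, 0,0,0,0,0,0,0, 0,0,0,0,0,0,0, 0,0,0,0,0,0,0]' 30
python3 -m pendant '[0,0,0,-0.25,0,0,0, 0,0,0,-0.5,0,0,0, 0,0,0,-0.5,0,0,0]'
python3 - <<'E'
from h import *
S=r.snapshot("side");T=r.snapshot("top")
c=np.hstack([cv2.resize(T["img"][200:330,220:360,::-1],None,fx=3,fy=3),cv2.resize(S["img"][210:340,250:380,::-1],None,fx=3,fy=3)[:390]])
cv2.imwrite("pics/lift.png",c[:, :800])
chain([((.606,.364,.25),down(-8.5)),((.606,.364,.089),down(-8.5))])
E
```

```text
clock: 3.1
tool_pos: [0.5471, 0.0565, 0.1528]
eef_rot: [0.734, 0.679, -0.0, -0.001]
contact_force: [1.3, -0.6, 0.4]
opening: 1.002
finger_force: 0.0
clock: 3.7
tool_pos: [0.5488, 0.0551, 0.1535]
eef_rot: [0.735, 0.678, 0.001, 0.001]
contact_force: [0.1, 0.1, 7.4]
opening: 0.633
finger_force: 30.0
clock: 4.0
tool_pos: [0.5503, 0.055, 0.2311]
eef_rot: [0.735, 0.678, 0.003, 0.002]
contact_force: [1.1, 0.6, -5.6]
opening: 0.63
finger_force: 30.0
shift [ 1.     0.109 -0.073] turn [-0.001 -0.     0.043] rows>= 3.0
shift [ 1.     0.04  -0.073] turn [0. 0. 0.] rows>= 3.0
shift [ 0.09   0.004 -0.007] turn [ 0. -0.  0.] rows>= 0.3
-- at [0.606 0.364 0.25 ]
shift [0. 0. 1.] turn [0. 0. 0.] rows>= 3.0
shift [0.    0.    0.073] turn [0. 0. 0.] rows>= 0.2
-- at [0.606 0.364 0.089]
```

View pics/lift.png

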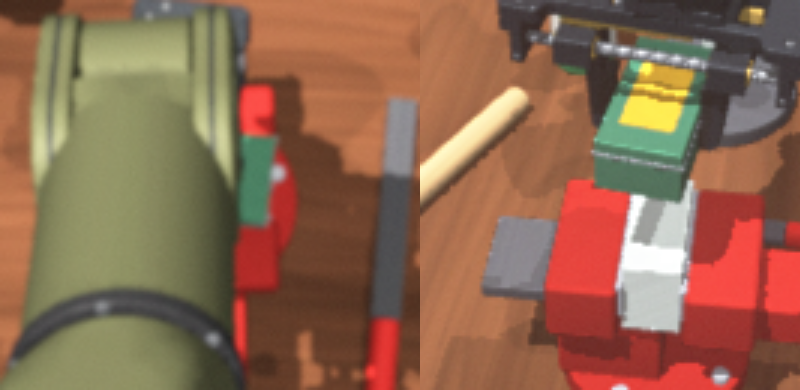

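The tin is lifted cleanly and hangs level. The silver block is now visible between the jaws.

```bash
python3 -m pendant '[0,0.3,0.03,-0.07,0,0,0.043, 0,0.6,0.06,-0.073,0,0,0.043, 0,0.85,0.09,-0.073,0,0,0.043, 0,1,0.109,-0.073,0,0,0.043, 0,1,0.109,-0.073,0,0,0.043]'
python3 -m pendant '[0,0.3,0.012,-0.04,0,0,0, 0,0.6,0.025,-0.07,0,0,0, 0,0.85,0.035,-0.073,0,0,0, 0,1,0.04,-0.073,0,0,0, 0,1,0.04,-0.073,0,0,0]'
python3 - <<'E'
from h import *
chain([((.606,.364,.12),down(-8.5)),((.606,.364,.089),down(-8.5))])
E
```

```text
clock: 4.6
tool_pos: [0.574, 0.2088, 0.2351]
eef_rot: [0.755, 0.656, -0.001, -0.002]
contact_force: [-0.8, 0.4, -4.8]
opening: 0.634
finger_force: 30.0
clock: 5.1
tool_pos: [0.6017, 0.355, 0.2456]
eef_rot: [0.756, 0.655, -0.002, -0.002]
contact_force: [-0.1, 1.0, -5.9]
opening: 0.633
finger_force: 30.0
shift [0.064 0.025 0.837] turn [-0.003 -0.     0.004] rows>= 2.5
-- at [0.606 0.364 0.12 ]
shift [ 0.    -0.     0.207] turn [0. 0. 0.] rows>= 0.6
-- at [0.606 0.364 0.089]
```

```bash
python3 -m pendant '[0,0.03,0.02,0.3,0,0,0, 0,0.03,0.02,0.6,0,0,0, 0,0.03,0.02,0.75,0,0,0, 0,0.03,0.02,0.75,0,0,0, 0,0.03,0.02,0.75,0,0,0, 0,0.03,0.02,0.75,0,0,0]'
python3 - <<'E'
from h import *
chain([((.606,.364,.095),down(-8.5)),((.606,.364,.088),down(-8.5))])
E
```

```text
clock: 5.7
tool_pos: [0.6092, 0.3544, 0.1386]
eef_rot: [0.758, 0.653, 0.001, 0.001]
contact_force: [-0.4, 0.2, -3.6]
opening: 0.631
finger_force: 30.0
shift [ 0.059 -0.031  0.291] turn [ 0.002 -0.001 -0.   ] rows>= 0.9
-- at [0.606 0.364 0.095]
shift [-0.     0.     0.047] turn [-0. -0. -0.] rows>= 0.1
-- at [0.606 0.364 0.088]
```

```bash
python3 -m pendant '[0,0.059,-0.031,0.1,0,0,0, 0,0.059,-0.031,0.2,0,0,0, 0,0.059,-0.031,0.25,0,0,0, 0,0.059,-0.031,0.25,0,0,0, 0,0.059,-0.031,0.25,0,0,0]'
python3 - <<'E'
from h import *
chain([((.606,.364,.088),down(-8.5))])
S=r.snapshot("side");cv2.imwrite("pics/over.png",cv2.resize(S["img"][350:480,190:340,::-1],None,fx=4,fy=4))
E
```

```text
clock: 6.2
tool_pos: [0.6046, 0.3638, 0.099]
eef_rot: [0.757, 0.653, -0.0, 0.0]
contact_force: [0.6, -0.0, -5.1]
opening: 0.635
finger_force: 30.0
shift [0.003 0.009 0.074] turn [-0.  0.  0.] rows>= 0.2
-- at [0.606 0.364 0.088]
```

View pics/over.png

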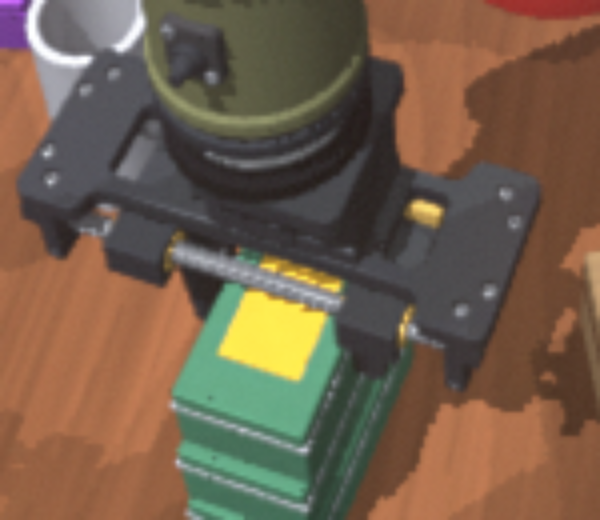

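The held tin sits squarely just above the column. I'll lower and release it.

```bash
python3 -m pendant '[0,0,0.009,0.035,0,0,0, 0,0,0.009,0.07,0,0,0, 0,0,0.009,0.07,0,0,0, 0,0,0.009,0.07,0,0,0]'
python3 -m pendant '[1,0,0,0,0,0,0, 1,0,0,0,0,0,0, 1,0,0,0,0,0,0, 1,0,0,0,0,0,0, 1,0,0,0,0,0,0]'
python3 -m pendant '[1,0,0,-0.3,0,0,0, 1,0,0,-0.6,0,0,0, 1,0,0,-0.9,0,0,0, 1,0,0,-1,0,0,0, 1,0,0,-1,0,0,0]'
python3 -m pendant '[1,-0.3,0,-0.3,0,0,0, 1,-0.6,0,-0.5,0,0,0, 1,-0.9,0,-0.5,0,0,0, 1,-1,0,-0.5,0,0,0]'
```

```text
clock: 6.65
tool_pos: [0.6056, 0.3638, 0.0887]
eef_rot: [0.757, 0.653, -0.0, -0.0]
contact_force: [-0.8, -0.1, -5.7]
opening: 0.635
finger_force: 30.0
clock: 7.15
tool_pos: [0.606, 0.3641, 0.0892]
eef_rot: [0.757, 0.653, 0.0, 0.0]
contact_force: [0.4, 0.0, -0.5]
opening: 1.0
finger_force: 0.0
clock: 7.65
tool_pos: [0.6076, 0.3647, 0.2426]
eef_rot: [0.757, 0.653, 0.003, 0.001]
contact_force: [0.3, 0.2, 0.1]
opening: 1.001
finger_force: 0.0
clock: 8.05
tool_pos: [0.5836, 0.2101, 0.3142]
eef_rot: [0.759, 0.651, -0.001, 0.001]
contact_force: [0.8, -1.2, -0.4]
opening: 0.999
finger_force: 0.0
```

```bash
python3 - <<'E'
from h import *
S=r.snapshot("side");T=r.snapshot("top")
print(*panel(S,(258,420),.12,rad=40))
c=np.hstack([cv2.resize(S["img"][225:375,250:380,::-1],None,fx=4,fy=4,interpolation=2)[:600,:400],cv2.resize(T["img"][200:350,240:340,::-1],None,fx=4,fy=4,interpolation=2)])
cv2.imwrite("pics/vice.png",c)
E
```

```text
[262.6 425.4] [603.7 364. ] [70.8 34.7] 81.63764953613281
```

View pics/vice.png

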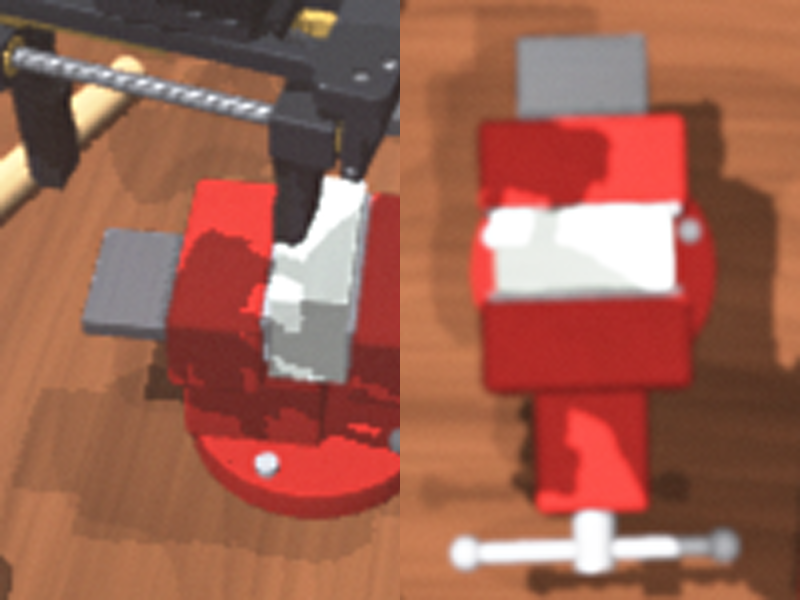

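The top view shows the block's top face with corners at about (362,252), (408,251), (409.5,272.5) and (364,274) after scaling, so its centre in the full image is about (286,262). The tin panel on the column reads (604,364) against (606,364) for the column, which is good.

```bash
python3 - <<'E'
from h import *
T=r.snapshot("top");S=r.snapshot("side")
w=atz(T,(285.9,262.3),.145);pv=atz(T,(453.7,261.7),.26);b=np.array([.4305,-.327,.234])
print("work",w,"side px",proj(S,w)); 
d=(w-pv)/np.linalg.norm(w-pv);e=pv-.13*d;print("dir",d,"ball end",e,"az",np.degrees(np.arctan2(d[1],d[0])))
print("check lens side px",proj(S,pv+.5*(pv-b)),"pivot",proj(S,pv))
chain([((.4305,-.327,.36),down(-63.6)),((.4305,-.327,.215),down(-63.6))])
E
```

```text
work [0.54635889 0.05019245 0.145     ] side px [329.85352528 282.57359371]
dir [ 0.00109873  0.94106198 -0.33823238] ball end [ 0.54584248 -0.39210943  0.30397021] az 89.93310454061543
check lens side px [326.67644399 154.97753593] pivot [352.24650006 156.12875008]
shift [-1.    -0.127 -0.084] turn [-0.001  0.001  0.612] rows>= 6.4
shift [-0.903  1.    -0.113] turn [ 0.  0. -0.] rows>= 4.1
shift [-0.903  1.    -0.113] turn [0. 0. 0.] rows>= 4.1
shift [-0.037  0.041 -0.005] turn [-0.  0.  0.] rows>= 0.2
-- at [ 0.43  -0.327  0.36 ]
shift [ 0.    -0.     0.967] turn [0. 0. 0.] rows>= 2.9
-- at [ 0.43  -0.327  0.215]
```

```bash
python3 -m pendant '[1,-0.3,-0.04,-0.15,0,0,0.1, 1,-0.6,-0.08,-0.25,0,0,0.2, 1,-0.9,-0.12,-0.27,0,0,0.3, 1,-1,-0.127,-0.27,0,0,0.4, 1,-1,-0.127,-0.27,0,0,0.5, 1,-1,-0.127,-0.27,0,0,0.612, 1,-1,-0.127,-0.27,0,0,0.612, 1,-1,-0.127,-0.27,0,0,0.612]'
python3 -m pendant '[1,-0.9,1,-0.02,0,0,0, 1,-0.9,1,-0.02,0,0,0, 1,-0.9,1,-0.02,0,0,0, 1,-0.9,1,-0.02,0,0,0, 1,-0.9,1,-0.02,0,0,0]'
python3 -m pendant '[1,-0.9,1,-0.02,0,0,0, 1,-0.9,1,-0.02,0,0,0, 1,-0.9,1,-0.02,0,0,0, 1,-0.9,1,-0.02,0,0,0, 1,-0.9,1,-0.02,0,0,0, 1,-0.9,1,-0.02,0,0,0]'
python3 - <<'E'
from h import *
chain([((.4305,-.327,.36),down(-63.6)),((.4305,-.327,.215),down(-63.6))])
E
```

```text
clock: 9.05
tool_pos: [0.5428, 0.0723, 0.353]
eef_rot: [0.973, 0.23, -0.001, -0.0]
contact_force: [-0.1, -0.0, -0.1]
opening: 1.002
finger_force: 0.0
clock: 9.55
tool_pos: [0.4864, -0.1313, 0.3576]
eef_rot: [0.974, 0.224, -0.001, 0.002]
contact_force: [0.7, -0.2, 0.1]
opening: 0.999
finger_force: 0.0
clock: 10.15
tool_pos: [0.4349, -0.3191, 0.3596]
eef_rot: [0.974, 0.229, -0.0, -0.0]
contact_force: [0.4, 1.1, -0.3]
opening: 0.998
finger_force: 0.0
shift [-0.05   0.034 -0.003] turn [-0.001  0.     0.   ] rows>= 0.2
-- at [ 0.43  -0.327  0.36 ]
shift [ 0.    -0.     0.967] turn [0. 0. 0.] rows>= 2.9
-- at [ 0.43  -0.327  0.215]
```

```bash
python3 -m pendant '[1,-0.05,0.034,0.2,0,0,0, 1,-0.05,0.034,0.45,0,0,0, 1,-0.05,0.034,0.7,0,0,0, 1,-0.05,0.034,0.9,0,0,0, 1,-0.05,0.034,0.96,0,0,0, 1,-0.05,0.034,0.96,0,0,0]'
python3 -m pendant '[0,0,0,0,0,0,0, 0,0,0,0,0,0,0, 0,0,0,0,0,0,0, 0,0,0,0,0,0,0, 0,0,0,0,0,0,0, 0,0,0,0,0,0,0, 0,0,0,0,0,0,0, 0,0,0,0,0,0,0]' 25
python3 - <<'E'
from h import *
st=r.get_state();p=st["tool_pos"];q=R.from_quat(st["eef_rot"]);print(p)
pv=np.array([.546,-.270,.26]);b=p+[0,0,.019];print("dist",np.linalg.norm(b-pv))
az0=np.degrees(np.arctan2(*(pv-b)[[1,0]]));t0=np.arcsin((b-pv)[2]/.13);print(az0,t0)
wp=[]
for f in (.25,.5,.75,1):
    a=np.radians(az0+(89.93-az0)*f);t=t0+(.345-t0)*f
    B=pv-.13*np.array([np.cos(t)*np.cos(a),np.cos(t)*np.sin(a),-np.sin(t)])
    d=q.inv().apply(B-[0,0,.019]-p)/.15;wp.append(d.round(3));print(d.round(3),"turn z",round(-(89.93-az0)*f/90,3))
E
```

```text
clock: 10.75
tool_pos: [0.431, -0.3245, 0.2152]
eef_rot: [0.973, 0.231, -0.001, -0.001]
contact_force: [0.1, -0.4, 0.9]
opening: 1.002
finger_force: 0.0
clock: 11.55
tool_pos: [0.4301, -0.3267, 0.2164]
eef_rot: [0.973, 0.229, -0.0, -0.0]
contact_force: [-0.6, 0.1, 1.5]
opening: 0.384
finger_force: 24.6
[ 0.43011772 -0.3266506   0.21637292]
dist 0.1313182618319311
26.052317101147317 -0.19059085457483277
[ 0.026  0.238 -0.115] turn z -0.177
[ 0.123  0.458 -0.231] turn z -0.355
[ 0.287  0.631 -0.346] turn z -0.532
[ 0.496  0.736 -0.458] turn z -0.71
```

```bash
python3 -m pendant '[0,0.006,0.12,-0.057,0,0,-0.089, 0,0.026,0.238,-0.115,0,0,-0.177, 0,0.067,0.352,-0.173,0,0,-0.266, 0,0.123,0.458,-0.231,0,0,-0.355, 0,0.198,0.55,-0.29,0,0,-0.443, 0,0.287,0.631,-0.346,0,0,-0.532, 0,0.388,0.69,-0.403,0,0,-0.621, 0,0.496,0.736,-0.458,0,0,-0.71, 0,0.496,0.736,-0.458,0,0,-0.71, 0,0.496,0.736,-0.458,0,0,-0.71, 0,0.496,0.736,-0.458,0,0,-0.71, 0,0.496,0.736,-0.458,0,0,-0.71]'
cat > chk.py <<'E'
from h import *
T=r.snapshot("top");S=r.snapshot("side");st=r.get_state();b=st["tool_pos"]+[0,0,.019];print(b,st["contact_force"])
pv=np.array([.546,-.270,.26]);w=np.array([.5464,.0502,.145]);print("dist",np.linalg.norm(b-pv))
d=(pv-b)/np.linalg.norm(pv-b);print("beam at work plane error",pv+d*(w-pv)[1]/d[1]-w, "pred lens side",proj(S,pv+.065*d),"ball",proj(S,b),proj(T,b))
cv2.imwrite("pics/lamp.png",np.hstack([cv2.resize(S["img"][100:250,270:400,::-1],None,fx=3,fy=3),cv2.resize(T["img"][190:340,400:530,::-1],None,fx=3,fy=3)]))
chain([((.546,-.3921,.285),down(0))])
E
python3 chk.py
```

```text
clock: 12.75
tool_pos: [0.5455, -0.3925, 0.2849]
eef_rot: [0.706, 0.709, -0.0, -0.0]
contact_force: [0.2, -0.6, -0.2]
opening: 0.382
finger_force: 24.7
[ 0.54546027 -0.39253279  0.30387978] [ 0.55370311  0.39765217 -1.11437165]
dist 0.13015379602798344
beam at work plane error [1.01039847e-03 2.08166817e-17 3.34332858e-04] pred lens side [348.40460289 177.30364962] ball [359.34849524 116.94155205] [527.57155077 261.65957243]
shift [ 0.003  0.004 -0.001] turn [-0.    -0.     0.003] rows>= 0.0
-- at [ 0.546 -0.392  0.285]
```

View pics/lamp.png

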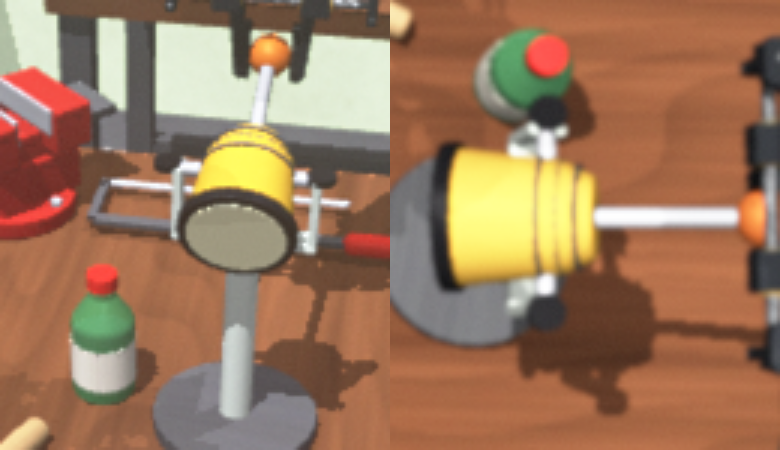

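The lens at (349,179) and ball at (360,118) in the side view match the prediction to about 1.5 px. I'll release and retreat upwards.

```bash
python3 -m pendant '[1,0,0,0,0,0,0, 1,0,0,0,0,0,0, 1,0,0,0,0,0,0, 1,0,0,0,0,0,0, 1,0,0,0,0,0,0, 1,0,0,0,0,0,0]'
python3 -m pendant '[1,0,0,-0.2,0,0,0, 1,0,0,-0.45,0,0,0, 1,0,0,-0.7,0,0,0, 1,0,0,-0.8,0,0,0, 1,0,0,-0.8,0,0,0]'
python3 -m pendant '[1,0,-0.3,0,0,0,0, 1,0,-0.6,0,0,0,0, 1,0,-0.8,0,0,0,0, 1,0,-0.8,0,0,0,0, 1,0,-0.8,0,0,0,0, 1,0,-0.8,0,0,0,0]'
python3 - <<'E'
from h import *
S=r.snapshot("side");T=r.snapshot("top");print(*panel(S,(262,425),.12,rad=20),*panel(T,(141,232),.12,rad=20))
cv2.imwrite("pics/end.png",S["img"][:,:,::-1])
E
```

```text
clock: 13.45
tool_pos: [0.546, -0.3924, 0.285]
eef_rot: [0.705, 0.709, 0.0, -0.0]
contact_force: [0.8, 0.6, -0.8]
opening: 0.906
finger_force: 0.0
clock: 13.95
tool_pos: [0.547, -0.3933, 0.4081]
eef_rot: [0.705, 0.709, 0.001, 0.003]
contact_force: [-0.6, -0.2, 1.0]
opening: 1.002
finger_force: 0.0
clock: 14.55
tool_pos: [0.4273, -0.3924, 0.4041]
eef_rot: [0.704, 0.71, 0.0, -0.001]
contact_force: [0.1, 0.1, 0.0]
opening: 1.002
finger_force: 0.0
[262.7 425.5] [603.7 364.2] [71.2 34.8] 81.63764953613281 [139.6 232.3] [603.8 363.3] [69.6 33.3] 81.72297668457031
```

View pics/end.png

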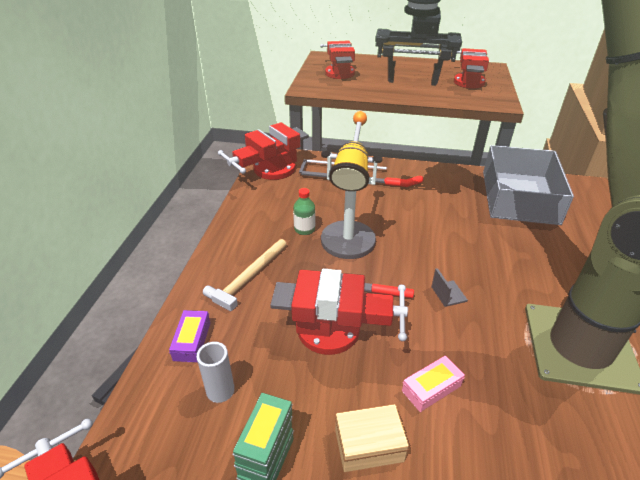

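The tins stand three high at (264,440). The lamp at (350,175) faces the block at (330,283) with its ball at (360,118), and the bystanders have not moved.

```bash
python3 -c "
from plant import r
print(r.finish_job())"
```

```text
the job is handed in; nothing more can be done
None
```

The job is handed in at about 15 s on the robot's clock: the green tin is on the column, about 2 mm off centre and aligned with it, and by my measurements the lamp points within a few millimetres of the middle of the block's top; no verdict came back.

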